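# Pack the charger into the field case and secure it for transport

### The arm

A 7-joint arm with a two-finger parallel gripper is mounted at the origin on a cart in front of the work surface, level with it; the furniture and walls round the work are solid. World frame = base frame: x ahead of the robot, y to its left, z up, the work surface at z = 0. Lengths are in m, angles in rad, forces in N, time in s.
With the tool pointing down it reaches from about 0.4 to 0.85 m from the base axis. Payload 10.4 kg.
Tool frame: the origin (TCP) lies on the centre line of the jaws, within the pads' length; the fingertips stand 8 mm ahead of it and the grasp point (between the pads) lies 11 mm behind it (r.finger_overhang is the distance from the TCP to the fingertips, in m); z points along the fingers, y is the line along which they close (so a half turn about z gives the same grasp; the last joint's range is limited). The gripper opens to 87 mm and grips with 3 to 60 N. Pads are 19 mm wide; open, the fingers measure 117 mm over their backs; the gripper's body (75 mm by 190 mm) begins 51 mm behind the grasp point.
Start: joints at [-1.362, 0.332, -0.065, 1.46, 0.022, 1.35, -0.088], TCP at [0.144, 0.608, 0.231] pointing down, gripper open.
Joint ranges: [-2.6, 2.6], [-0.5, 2.12], [-1.47, 1.34], [0.16, 2.42], [-1.27, 4.41], [0.06, 2.06], [-2.6, 2.6]. Speed limits (rad/s): [2.22, 2.22, 2.79, 2.79, 3.14, 3.14, 3.14].

### API

Orientations are given as a unit quaternion [x, y, z, w].
In Python, from bench import r, vision gives the robot as it stands.
- The arm moves only by the tool drive_tool, never from a script. Its argument "series" is a list of rows, each a list of 2 entries, a list of its own where there are three numbers: the shift along the world's x, y, z in cm, then the turn about the world's z in degrees. A call has exactly 10 rows; each row shifts and turns the commanded pose from where the row before left it; what a row does not reach is not made up. A row lasts 1/8 s, in which the tool goes at most 62.5 mm and 10.7 degrees, less where a joint would pass 70% of its speed; a pose out of reach is approached as far as the arm can. A call with a gripper value outside its range is refused whole. "hand" is the closure, from 0 (fully open) to 1 (shut), set as the call begins (left out, the last holds). The fingers move at their own pace and stop on an object; "newtons" is the grip in N (left out, the last holds). Time passes only in rows, so rows that do not move let the fingers close, or fill a call up. It gives the time, the measured TCP pose, the force, the opening and the grip force at its end, in the units of the state.
- r.read_state(): the state, without advancing time (a new reading comes with each control period).
- vision.camera(name): name is "scene" or "top" or "wrist"; returns a dict with "color" (420x560x3 uint8, red, green, blue), "intrinsics" (3x3 intrinsics, pixels), "k1" (the pictures are not rectified: a ray, as slopes to the right and down, at radius r is drawn at 1 + k1 r^2 times it, then the intrinsics apply), "R" (3x3) and "t" (3): a world point X has camera coordinates R X + t; the wrist camera has in their place "mount" (4x4, takes a point from camera to tool coordinates, whose origin is the TCP and whose axes are the flange's). Camera axes: x right, y down, z forward; pixel columns grow to the right and rows downward; lengths in m; the calibration is good to about 2 mm. A picture is of the moment at which its call begins: read the wrist's pose just before it. There is no depth.
- r.close_job(): hands the job in; it is judged then, once.
The state is a dict: "time": time; "joint_positions": joint angles; "joint_vel": joint speeds; "joint_torque": joint torques, N m; "ee_pos": TCP position; "eef_rot": TCP orientation; "ft_force": force on the tool from outside, world axes, zero at the start; "torque": the same for the moment, N m; "width": finger opening in m; "grip_force": force on a finger pad.
Only numpy, scipy, OpenCV 4.12 (cv2) and the standard library are available. Lean on these libraries where they do the work, as an engineer would, in place of code of your own. Each camera call takes 0.05 s, during which the arm holds its last target. There are 200 camera calls.

### The job

Pack the black plug-in charger for the site visit. Pull up the recessed paddle handle in the lid of the grey steel case to trip its latch as you raise the lid, swing the lid right up, and lay the charger flat at the bottom of the empty foam pocket. Then press the lid down until it is fully shut and its latch has snapped in, turn the lever on the lid through its quarter turn to the locked end stop, and leave the other things on the desk where they are.

Things in the scene. Friction and masses are not known exactly. Their poses are not given: they have to be found in the camera images.
- case: Grey steel case fixed on the desk, 190 mm deep (its x), 300 wide (its y), 101 high with the lid; tub rim at 75. Origin: centre of the underside. Front (-x) towards the robot, lid hinged along the rear. Walls 2.5 mm. Foam inside, top 38 mm over the desk; a tester (top at 63 mm, 98 to 26 mm right of the middle) and two low adapters are fixed in it; one pocket at the left is empty.
- case_lid (a joint): Lid angle, rad: 0 shut, 1.5 its stop, nearly upright. Stiff hinge (0.6 N m): the lid stays where left; its weight adds up to 0.5 N m. Latched, it lifts less than 0.03. Shut, its top is 101 mm up, bare and flat from 76 to 134 mm left (+y) of the middle right to the front edge. Lid foam reaches down to 54 mm over the pocket, so the lid will not shut on a charger lying on the foam.
- lid_hinge (a point): Point on the lid's hinge axis at mid-width, 95 mm behind the case's origin (+x) and 75 mm up. The axis runs along the case's y. The lid is a shell 26 mm deep: with the lid shut its outer face lies 26 mm above this axis.
- lid_front (a point): Middle of the lid's front top edge; moves with the lid, 190 mm in front of the hinge axis.
- latch_paddle (a joint): Paddle angle, rad: 0 flush, 0.75 fully pulled up, at its stop. A spring (1 to 3 N at the free edge) returns it. Beyond 0.4 its hook is clear of the case's front flange and the lid can be raised. The hook has a ramp: pressed down with some 3 to 8 N at the front, the lid latches by itself, the paddle kicking up briefly.
- paddle_pivot (a point): Middle of the paddle's pivot, parallel to the hinge, 78 mm in front of the case's origin and 92 mm above the desk when shut; moves with the lid.
- paddle_edge (a point): Top of the paddle's free (rear) edge, 46 mm behind its pivot, flush with the lid's top; pulled, it swings up and forward. The steel paddle is 58 mm wide (case y), its sides turned down 12 mm; gripped by them it can pivot in the fingers. It lies in a dish 130 mm wide, 78 long (4 mm before the pivot to 27 behind this edge), 22 deep: 36 mm free either side, 14 mm under the edge.
- lock_lever (a joint): Angle of the lock lever on the lid, rad: 0 unlocked, pointing to the case's right (-y) along the front edge; 1.571 locked, at its end stop, pointing to the rear (+x); turns counter-clockwise seen from above. Friction 0.2 N m (5 N at the tip); stays where left. Turned to lock with the lid open, its cam lands on the case's flange and the lid will not shut.
- lever_pivot (a point): On the lever's axis, halfway up the handle bar: 52 mm in front of and 100 mm to the right (-y) of the case's origin, 118 mm above the desk when shut; moves with the lid.
- lever_tip (a point): Near the lever's end, 44 mm out from its axis, halfway up the bar. The dark bar is 11 to 15 mm thick, its underside 9 mm and its top 25 mm above the lid's top; it ends 52 mm out.
- pocket (a point): Centre of the floor of the empty foam pocket, 18 mm above the desk, 20 mm in front of and 85 mm to the left (+y) of the case's origin. The pocket is 90 mm long (case x), 50 mm wide (case y) and 20 mm deep; a finger notch 40 mm wide and 28 mm long, as deep as the pocket, opens from the middle of either long side.
- charger: Black plug-in charger to pack: 40 mm wide (its x), 74 mm long (its y; the last 12 mm at -y is a thin cable stub), 31 mm high. Origin: centre of the underside. Stands loose on the desk left of the case. Either way round fits the pocket. 0.08 to 0.15 kg.
- fuse_carton: Bystander: small plain cardboard carton 42x68x40 mm. Origin: centre of the underside. Leave alone.
- connector_box: Bystander: small cream box 65x84x33 mm with a clasp. Origin: centre of the underside. Leave alone.

How it is judged:
By the outcome, as a careful person would: the job done as asked, in the order asked, and still so for the second after the job is handed in, with the robot touching nothing.
It also fails if it takes over 72 s, if anything falls off the work surface, if the arm or the gripper's body presses on something with over 40 N, if the wrist force passes 120 N, or if a joint passes its speed limit or range.

## Working session

There is one attempt and no reset: what is moved stays moved. The work goes in short steps, Python scripts to look and compute and a tool call to move; the robot and the scene stay as the last step left them, time stands still between calls to the robot, and variables do not carry over. Pictures are saved under pics/ and viewed, at most 12 in all, crops included, and the job is handed in when it is done.

Besides the shell and the picture viewer there is one more tool, called as a command line: name --argument value ..., lists and objects as JSON in quotes. drive_tool: Moves the arm, as the interface text tells. Its arguments: {"type":"object","properties":{"series":{"type":"array"},"hand":{"type":"number"},"newtons":{"type":"number"}},"required":["series"]}

```bash
mkdir -p pics; ls; cat > h.py <<'E'
import numpy as np, cv2
from bench import r, vision
from scipy.spatial.transform import Rotation as Ro
def cam(n):
    s=r.read_state(); c=vision.camera(n)
    if n=="wrist":
        M=np.array(c["mount"]); Rt=Ro.from_quat(s["eef_rot"]).as_matrix()
        Rcw=Rt@M[:3,:3]; o=Rt@M[:3,3]+np.array(s["ee_pos"])
        c["R"]=Rcw.T; c["t"]=-Rcw.T@o
    c["R"]=np.array(c["R"]);c["t"]=np.array(c["t"]);c["K"]=np.array(c["intrinsics"])
    return c
def save(c,n): cv2.imwrite("pics/%s.png"%n,c["color"][:,:,::-1])
def ray(c,u,v):
    K=c["K"];d=cv2.undistortPoints(np.array([[[u,v]]],float),K,np.array([c["k1"],0,0,0.]))[0,0]
    return -c["R"].T@c["t"], c["R"].T@np.array([d[0],d[1],1])
def onz(c,u,v,z):
    o,d=ray(c,u,v); return o+d*(z-o[2])/d[2]
def proj(c,P):
    return cv2.projectPoints(np.array(P,float).reshape(-1,3),cv2.Rodrigues(c["R"])[0],c["t"],c["K"],np.array([c["k1"],0,0,0.]))[0][:,0]
E
python3 - <<'E'
from h import *
import pickle
for n in("scene","top"):
    c=cam(n); save(c,n+"0"); pickle.dump(c,open(n+".pkl","wb")); print(n,-c["R"].T@c["t"])
s=r.read_state(); print({k:np.round(v,3) for k,v in s.items()}, r.finger_overhang)
E
```

```text
pics
scene [ 0.91887274 -0.16663851  0.89783031]
top [0.39484413 0.10409645 1.0922547 ]
{'time': np.float64(0.1), 'joint_positions': array([-1.362,  0.333, -0.065,  1.461,  0.022,  1.35 , -0.088]), 'joint_vel': array([ 0.   ,  0.001,  0.   , -0.004, -0.002,  0.001, -0.001]), 'joint_torque': array([ 1.0000e-03, -6.2454e+01,  2.4000e-02, -3.9071e+01, -6.1000e-02,
        3.7000e-02,  0.0000e+00]), 'ee_pos': array([0.144, 0.608, 0.23 ]), 'eef_rot': array([ 0.116,  0.993, -0.001, -0.   ]), 'ft_force': array([ 0.543, -0.08 ,  0.192]), 'torque': array([ 0.017,  0.013, -0.04 ]), 'grip_force': np.float64(0.0), 'width': np.float64(0.087)} 0.008
```

View pics/top0.png

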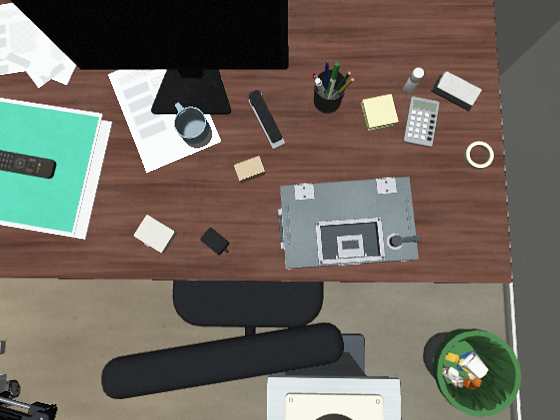

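View pics/scene0.png

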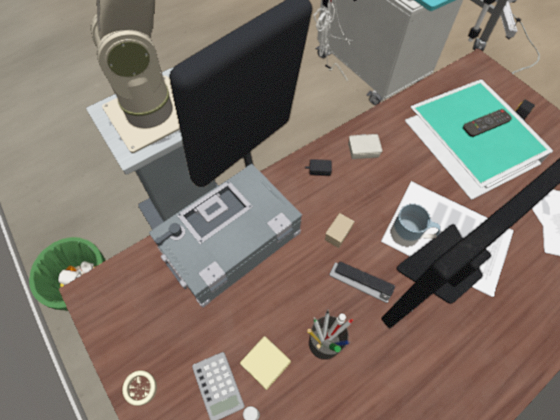

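The top view shows the case at (350,222), its lid corners at about (280,187), (410,178), (418,258) and (288,268). The charger is at (215,241), the cream box at (154,233) and the carton at (250,169). A chair back at (220,370) stands between the robot and the desk. The scene view agrees with this, with the charger at (319,167) and the case at (228,233).

```bash
cat > m.py <<'E'
from h import *
import pickle
T=pickle.load(open("top.pkl","rb"));S=pickle.load(open("scene.pkl","rb"))
for p in[(280,187),(410,178),(418,258),(288,268)]: print("lid",onz(T,*p,.101).round(4))
g=T["color"].max(2)
m=np.zeros_like(g);sub=(g[222:262,195:235]<50).astype(np.uint8)
n,l,st,ce=cv2.connectedComponentsWithStats(sub)
i=1+st[1:,4].argmax();pts=np.argwhere(l==i)[:,::-1]+[195,222]
print(st[i],cv2.minAreaRect(pts.astype(np.float32)))
b=cv2.boxPoints(cv2.minAreaRect(pts.astype(np.float32)))
for p in b: print("ch",onz(T,*p,.031).round(4),onz(T,*p,0).round(4))
# chair back: triangulate ends
for p,q in[((105,395),(178,80)),((340,340),(308,5))]: 
    A=[];B=[]
    for c,x in((T,p),(S,q)):
        o,d=ray(c,*x);d/=np.linalg.norm(d);P=np.eye(3)-np.outer(d,d);A.append(P);B.append(P@o)
    print("chair",np.linalg.solve(sum(A),sum(B)))
a=cv2.resize(T["color"][165:280,190:430],None,fx=3.2,fy=3.2,interpolation=cv2.INTER_CUBIC)
cv2.imwrite("pics/topcrop.png",a[:,:,::-1])
E
python3 m.py
```

```text
lid [0.5966 0.1283 0.101 ]
lid [ 0.6199 -0.1724  0.101 ]
lid [ 0.4357 -0.1846  0.101 ]
lid [0.4102 0.1081 0.101 ]
[  6   6  28  27 377] ((216.1460418701172, 242.21041870117188), (29.480735778808594, 16.042022705078125), 39.289405822753906)
ch [0.4793 0.3258 0.031 ] [0.4818 0.3323 0.    ]
ch [0.5102 0.3018 0.031 ] [0.5135 0.3076 0.    ]
ch [0.4648 0.2442 0.031 ] [0.4668 0.2483 0.    ]
ch [0.4343 0.2682 0.031 ] [0.4355 0.273  0.    ]
chair [0.23076623 0.20648896 0.36239959]
chair [0.4033693  0.12284899 0.55897813]
```

View pics/topcrop.png

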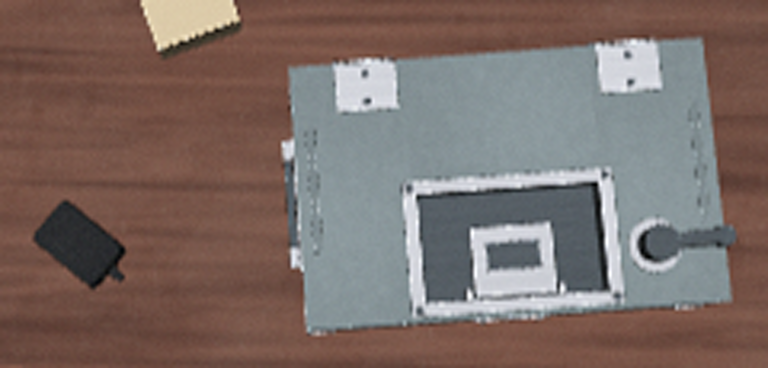

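```bash
cat > m2.py <<'E'
from h import *
import pickle
T=pickle.load(open("top.pkl","rb"));S=pickle.load(open("scene.pkl","rb"))
for p,q in[((105,395),(308,5)),((340,340),(178,75))]: 
    A=[];B=[]
    for c,x in((T,p),(S,q)):
        o,d=ray(c,*x);d/=np.linalg.norm(d);P=np.eye(3)-np.outer(d,d);A.append(P);B.append(P@o)
    X=np.linalg.solve(sum(A),sum(B)); print("chair",X.round(3),proj(T,X),proj(S,X))
crop=lambda p:((p[0]+.5)/3.2-.5+190,(p[1]+.5)/3.2-.5+165)
L=[onz(T,*crop(p),.101) for p in[(290,67),(702,38),(732,301),(307,333)]]
L=np.array(L)[:,:2];nom=np.array([[.095,.15],[.095,-.15],[-.095,-.15],[-.095,.15]])
cn=L.mean(0);H=(nom.T@(L-cn));a=np.arctan2(H[0,1]-H[1,0],H[0,0]+H[1,1])
Rz=np.array([[np.cos(a),-np.sin(a)],[np.sin(a),np.cos(a)]])
print("case",cn,np.degrees(a),"res mm",((L-cn-nom@Rz.T)*1e3).round(1))
W=lambda x,y,z:np.r_[cn+Rz@[x,y],z]
for n,P,p in(("edge",(-.032,0,.101),(512,224)),("pivot",(-.078,0,.092),(515,298)),("lever",(-.052,-.1,.118),(655,241)),("tip",(-.052,-.144,.118),(722,235))):
    print(n,W(*P).round(4),"img",onz(T,*crop(p),P[2]).round(4))
E
python3 m2.py
```

```text
chair [0.186 0.438 0.294] [[ 99.89957893 391.86913671]] [[304.00039835   5.74653988]]
chair [0.291 0.024 0.349] [[337.48404819 338.71405203]] [[175.74095819  75.02253748]]
case [ 0.51647875 -0.02865739] 4.602700159976905 res mm [[ 0.8 -0.8]
 [ 0.1  0.2]
 [ 0.3  0.3]
 [-1.2  0.3]]
edge [ 0.4846 -0.0312  0.101 ] img [ 0.4871 -0.0317  0.101 ]
pivot [ 0.4387 -0.0349  0.092 ] img [ 0.435  -0.0344  0.092 ]
lever [ 0.4727 -0.1325  0.118 ] img [ 0.4745 -0.1286  0.118 ]
tip [ 0.4762 -0.1764  0.118 ] img [ 0.4791 -0.1751  0.118 ]
```

drive_tool --series '[[[1, 0, 5], 0], [[1, 0, 5], 0], [[1, 0, 5], 0], [[1, 0, 4], 0], [[2.5, -5, 0], 3], [[2.5, -5, 0], 3], [[2.5, -5, 0], 3], [[2.5, -5, 0], 3], [[2.5, -5, 0], 3], [[2.5, -5, 0], 3]]' --hand 0 --newtons 20

```text
time: 1.35
ee_pos: [0.3341, 0.3064, 0.4204]
eef_rot: [-0.042, 0.999, 0.0, -0.0]
ft_force: [0.9, 0.8, -0.9]
width: 0.0871
grip_force: 0.0
```

drive_tool --series '[[[2.3, -5.6, 0], 0], [[2.3, -5.6, 0], 0], [[2.3, -5.6, -1], 0], [[2.3, -5.6, -2], 0], [[2.3, -5.5, -3], 0], [[2.5, -5.8, -3], 0], [[0, 0, -5], 0], [[0, 0, -5], 0], [[0, 0, -3], 0], [[0, 0, 0], 0]]'

```text
time: 2.6
ee_pos: [0.4676, -0.0182, 0.2044]
eef_rot: [-0.041, 0.999, -0.0, -0.002]
ft_force: [1.0, -0.3, 0.5]
width: 0.087
grip_force: 0.0
```

```bash
python3 - <<'E'
from h import *
c=cam("wrist");save(c,"w1");s=r.read_state();print(s["ee_pos"],s["ft_force"])
for P in [(.4846,-.0312,.101),(.4387,-.0349,.092),(.4823,-.0023,.101),(.4869,-.0601,.101)]: print(proj(c,P))
print(-c["R"].T@c["t"])
E
```

```text
[ 0.46865287 -0.01804322  0.20609743] [ 0.66798226 -0.26161337  0.06914345]
[[259.76951945 223.86078838]]
[[259.69575481 163.7279323 ]]
[[296.70643685 223.98584797]]
[[222.87213047 223.71847101]]
[ 0.3964315  -0.02506957  0.35855735]
```

View pics/w1.png

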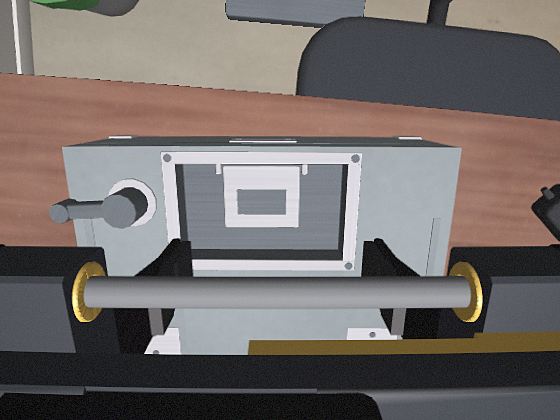

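The wrist view shows the paddle spanning columns 224–298, with its free edge at row 227 and pivot at row 165. That is within 2 mm of my prediction, so I'll descend around it.

drive_tool --series '[[[1, -1.2, 0], 0], [[0, 0, -3], 0], [[0, 0, -3], 0], [[0, 0, -2], 0], [[0, 0, -1], 0], [[0, 0, -1], 0], [[0, 0, -0.6], 0], [[0, 0, -0.3], 0], [[0, 0, 0], 0], [[0, 0, 0], 0]]' --hand 0.15

```text
time: 3.9
ee_pos: [0.4792, -0.0299, 0.0973]
eef_rot: [-0.041, 0.999, 0.0, 0.0]
ft_force: [0.2, 0.4, -0.7]
width: 0.0742
grip_force: 0.0
```

drive_tool --series '[[[0, 0, -0.2], 0], [[0, 0, 0], 0], [[0, 0, 0], 0], [[0, 0, 0], 0], [[0, 0, 0], 0], [[0, 0, 0], 0], [[0, 0, 0], 0], [[0, 0, 0], 0], [[0, 0, 0], 0], [[0, 0, 0], 0]]' --hand 0.6 --newtons 25

```text
time: 5.15
ee_pos: [0.479, -0.0296, 0.0951]
eef_rot: [-0.041, 0.999, 0.0, 0.0]
ft_force: [0.0, 5.8, -1.9]
width: 0.0577
grip_force: 25.0
```

drive_tool --series '[[[-0.08, 0, 0.53], 0], [[-0.15, 0, 0.52], 0], [[-0.23, 0, 0.49], 0], [[-0.29, 0, 0.46], 0], [[-0.35, 0, 0.41], 0], [[0, 0, 0], 0], [[0.2, 0, 0.6], 0], [[0.2, 0, 0.6], 0], [[0, 0, 0], 0], [[0, 0, 0], 0]]'

```text
time: 6.4
ee_pos: [0.4708, -0.0301, 0.1311]
eef_rot: [-0.041, 0.999, 0.0, -0.002]
ft_force: [-5.9, 1.4, -2.5]
width: 0.0573
grip_force: 25.0
```

```bash
python3 - <<'E'
from h import *
a=cam("scene");b=cam("wrist")
im=np.hstack([cv2.resize(a["color"][150:310,100:340],(400,267)),cv2.resize(b["color"],(400,267),interpolation=cv2.INTER_AREA)])
cv2.imwrite("pics/p1.png",im[:,:,::-1])
E
```

```text
(no output)
```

View pics/p1.png

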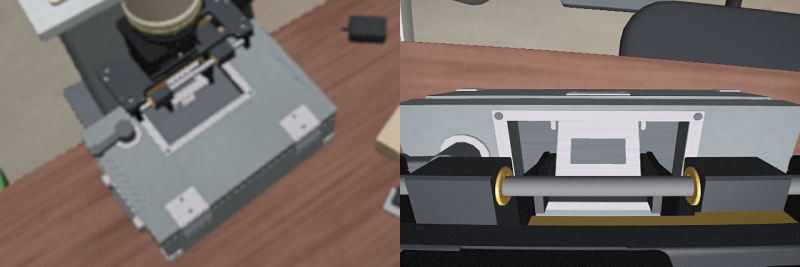

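The paddle is held between the fingers and pulled well up, and the lid's front seam has started to open. I'll carry on lifting along the hinge arc.

drive_tool --series '[[[0.13, 0.01, 0.3], 0], [[0.32, 0.02, 0.7], 0], [[0.33, 0.03, 0.68], 0], [[0.38, 0.03, 0.66], 0], [[0.41, 0.03, 0.64], 0], [[0.44, 0.03, 0.62], 0], [[0.48, 0.04, 0.6], 0], [[0.5, 0.04, 0.58], 0], [[0.53, 0.04, 0.55], 0], [[0, 0, 0], 0]]'

```text
time: 7.75
ee_pos: [0.5062, -0.0273, 0.1846]
eef_rot: [-0.041, 0.999, 0.0, -0.002]
ft_force: [-4.8, 1.0, -1.7]
width: 0.0575
grip_force: 25.0
```

```bash
python3 - <<'E'
from h import *
a=cam("scene");b=cam("wrist")
im=np.hstack([cv2.resize(a["color"][130:310,80:350],(400,267)),cv2.resize(b["color"],(400,267),interpolation=cv2.INTER_AREA)])
cv2.imwrite("pics/p2.png",im[:,:,::-1])
E
```

```text
(no output)
```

View pics/p2.png

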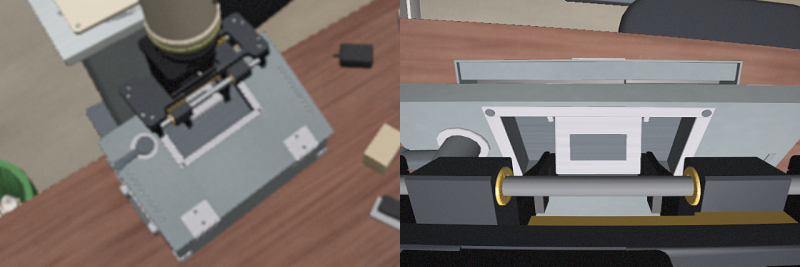

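The lid is open about 0.5 rad, and the TCP agrees with the hinge arc. Clearances allow the same grip to continue.

drive_tool --series '[[[0.56, 0.04, 0.52], 0], [[0.58, 0.05, 0.49], 0], [[0.6, 0.05, 0.47], 0], [[0.63, 0.05, 0.43], 0], [[0.65, 0.05, 0.39], 0], [[0.67, 0.05, 0.37], 0], [[0.68, 0.05, 0.33], 0], [[0.7, 0.06, 0.3], 0], [[0.72, 0.06, 0.27], 0], [[0.73, 0.06, 0.23], 0]]'

```text
time: 9.1
ee_pos: [0.5714, -0.0221, 0.2227]
eef_rot: [-0.041, 0.999, 0.0, -0.002]
ft_force: [-7.9, 1.7, 0.8]
width: 0.0574
grip_force: 25.0
```

drive_tool --series '[[[0.73, 0.06, 0.2], 0], [[0.74, 0.06, 0.15], 0], [[0.75, 0.06, 0.11], 0], [[0.76, 0.06, 0.07], 0], [[0.76, 0.06, 0.04], 0], [[0.76, 0.06, 0], 0], [[0.76, 0.06, -0.03], 0], [[0.76, 0.06, -0.07], 0], [[0.5, 0.04, -0.08], 0], [[0, 0, 0], 0]]'

```text
time: 10.35
ee_pos: [0.6379, -0.0169, 0.2268]
eef_rot: [-0.041, 0.999, -0.0, 0.0]
ft_force: [-1.8, 1.2, 0.5]
width: 0.0571
grip_force: 25.0
```

drive_tool --series '[[[0, 0, 0], 0], [[0, 0, 0], 0], [[0, 0, 0], 0], [[0.2, 0, 2], 0], [[0, 0, 4], 0], [[0, 0, 5], 0], [[0, 0, 4], 0], [[-2, 4, 0], 0], [[-3, 5, 0], 9], [[-3, 5, 0], 9]]' --hand 0.1

```text
time: 11.6
ee_pos: [0.5587, 0.1243, 0.3764]
eef_rot: [-0.199, 0.98, -0.0, 0.0]
ft_force: [1.3, 0.5, -0.0]
width: 0.0784
grip_force: 0.0
```

drive_tool --series '[[[-3, 5, 0], 9], [[-3, 5, -1], 9], [[-2, 5, -3], 9], [[0, 1, -4], 2], [[0, 0, -4], 0], [[0, 0, -4], 0], [[0, 0, -3], 0], [[0, 0, 0], 0], [[0, 0, 0], 0], [[0, 0, 0], 0]]' --hand 0

```text
time: 12.85
ee_pos: [0.4803, 0.2836, 0.188]
eef_rot: [-0.436, 0.9, 0.0, 0.001]
ft_force: [0.3, 0.3, -0.1]
width: 0.087
grip_force: 0.0
```

```bash
python3 - <<'E'
from h import *
import pickle
s=r.read_state();print(s["ee_pos"],s["eef_rot"],s["ft_force"])
b=cam("wrist");t=cam("scene");pickle.dump(b,open("w3.pkl","wb"))
im=np.hstack([cv2.resize(t["color"][90:310,80:350],(350,285)),cv2.resize(b["color"],(400,300))[:285]])
cv2.imwrite("pics/p3.png",im[:,:,::-1])
g=b["color"].max(2)
for z in(.031,):
  for P in[(.472,.285,.031)]: print(proj(b,P))
H=proj(b,[.613,-.02,.075]);print(H)
E
```

```text
[0.48033563 0.28358825 0.18797973] [-4.36138491e-01  8.99878698e-01  3.55218665e-04  1.19128402e-03] [ 0.32193485  0.345644   -0.1212555 ]
[[287.41390823 184.94593152]]
[[-119.06668662   -3.5849313 ]]
```

View pics/p3.png

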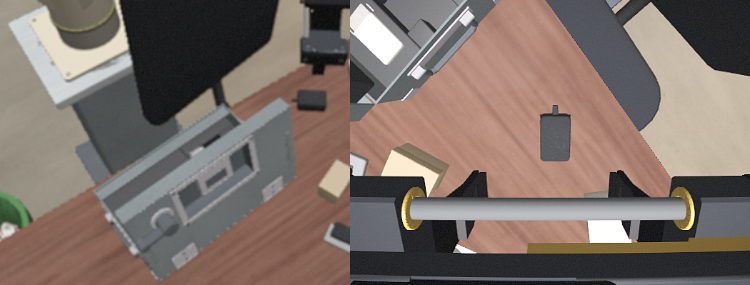

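The lid stands nearly upright. In the wrist view the charger is almost square to the jaws at about pixel (288,190), with its cable stub pointing up the image.

```bash
python3 - <<'E'
from h import *
import pickle
b=pickle.load(open("w3.pkl","rb"))
g=b["color"].astype(int).max(2)
m=np.zeros(g.shape,np.uint8);m[140:235,250:325]=(g[140:235,250:325]<85)
n,l,st,ce=cv2.connectedComponentsWithStats(m);i=1+st[1:,4].argmax();print(st[i])
l=(l==i).astype(np.uint8);body=cv2.morphologyEx(l,cv2.MORPH_OPEN,np.ones((15,15),np.uint8))
R=cv2.minAreaRect(np.argwhere(body)[:,::-1].astype(np.float32));print(R)
P=np.array([onz(b,*p,.031) for p in cv2.boxPoints(R)]);print(P.round(4),np.linalg.norm(np.diff(P,axis=0),axis=1),P.mean(0))
d=P[1]-P[0];d2=P[2]-P[1];print(np.degrees(np.arctan2(d[1],d[0])),np.degrees(np.arctan2(d2[1],d2[0])))
y=Ro.from_quat(r.read_state()["eef_rot"]).as_matrix()[:,1];print("tool y",np.degrees(np.arctan2(y[1],y[0])))
E
```

```text
[267 158  42  19 208]
((0.0, 0.0), (0.0, 0.0), 0.0)
[[0.5623 0.0132 0.031 ]
 [0.5623 0.0132 0.031 ]
 [0.5623 0.0132 0.031 ]
 [0.5623 0.0132 0.031 ]] [0. 0. 0.] [0.5623153  0.01318218 0.031     ]
0.0 0.0
tool y 141.71916900281724
```

```bash
python3 - <<'E'
from h import *
import pickle
b=pickle.load(open("w3.pkl","rb"))
C=b["color"].astype(int)
m=np.zeros(C.shape[:2],np.uint8);m[140:235,250:325]=(C[...,0]-C[...,2]<20)[140:235,250:325]
n,l,st,ce=cv2.connectedComponentsWithStats(m);i=1+st[1:,4].argmax();print(st[i])
l=(l==i).astype(np.uint8);body=cv2.morphologyEx(l,cv2.MORPH_OPEN,np.ones((15,15),np.uint8))
for v in range(150,230,8): 
    x=np.where(l[v])[0]; print(v,x.min() if len(x) else 0,x.max() if len(x) else 0,C[v,288])
R=cv2.minAreaRect(np.argwhere(body)[:,::-1].astype(np.float32));print(R)
P=np.array([onz(b,*p,.031) for p in cv2.boxPoints(R)]);print(P.round(4),np.linalg.norm(np.diff(P,axis=0),axis=1),P.mean(0))
d=P[1]-P[0];d2=P[2]-P[1];print(np.degrees(np.arctan2(d[1],d[0])),np.degrees(np.arctan2(d2[1],d2[0])))
E
```

```text
[ 267  147   42   79 2823]
150 284 290 [ 96 100 102]
158 283 291 [ 92  93 102]
166 267 308 [91 89 94]
174 267 308 [ 93  95 100]
182 267 308 [87 92 97]
190 267 307 [94 95 99]
198 267 307 [ 99  96 103]
206 267 307 [92 95 96]
214 267 307 [90 92 95]
222 267 306 [96 97 98]
((287.5, 192.0), (66.0, 41.0), 90.0)
[[0.4718 0.2547 0.031 ]
 [0.4428 0.2776 0.031 ]
 [0.4805 0.3279 0.031 ]
 [0.5111 0.3038 0.031 ]] [0.03692333 0.06288635 0.03894732] [0.47652825 0.29098699 0.031     ]
141.7767348515939 53.16094610154703
```

drive_tool --series '[[[-0.7, 0.35, -3], 0], [[0, 0, -4], 0], [[0, 0, -4], 0], [[0, 0, -3], 0], [[0, 0, -2], 0], [[0, 0, -1], 0], [[0, 0, -0.5], 0], [[0, 0, 0], 0], [[0, 0, 0], 0], [[0, 0, 0], 0]]'

```text
time: 14.2
ee_pos: [0.4729, 0.2869, 0.0119]
eef_rot: [-0.436, 0.9, 0.0, 0.0]
ft_force: [-0.0, 0.8, -0.2]
width: 0.0873
grip_force: 0.0
```

drive_tool --series '[[[0, 0, 0], 0], [[0, 0, 0], 0], [[0, 0, 0], 0], [[0, 0, 0], 0], [[0, 0, 0], 0], [[0, 0, 0], 0], [[0, 0, 0], 0], [[0, 0, 0], 0], [[0, 0, 1], 0], [[0, 0, 3], 0]]' --hand 0.8 --newtons 20

```text
time: 15.45
ee_pos: [0.4717, 0.2859, 0.051]
eef_rot: [-0.436, 0.9, -0.0, -0.001]
ft_force: [0.3, 0.6, -0.6]
width: 0.0399
grip_force: 20.0
```

drive_tool --series '[[[0, 0, 4], 0], [[0, 0, 4], 0], [[0, -3, 4], -9], [[0.4, -5, 0], -9], [[0.4, -5, 0], -9], [[0.4, -5, 0], -9], [[0.4, -4, 0], -9], [[0.3, -1, 0], -2.1], [[0, 0, 0], 0], [[0, 0, 0], 0]]'

```text
time: 16.7
ee_pos: [0.4915, 0.0581, 0.1714]
eef_rot: [-0.042, 0.999, 0.0, -0.0]
ft_force: [-0.4, -0.0, -1.5]
width: 0.0395
grip_force: 20.0
```

```bash
python3 - <<'E'
from h import *
import pickle
s=r.read_state();print(s["ee_pos"],s["eef_rot"])
b=cam("wrist");t=cam("top");pickle.dump(b,open("w4.pkl","wb"))
c0=np.array([.518,-.0278]);a=np.radians(4.6);Rz=np.array([[np.cos(a),-np.sin(a)],[np.sin(a),np.cos(a)]])
for p in[(-.065,.06),(.025,.06),(.025,.11),(-.065,.11)]:
    u=proj(b,[*(c0+Rz@p),.038])[0]; print(p,u.round(1))
im=np.hstack([cv2.resize(t["color"][150:290,260:440],(360,280)),cv2.resize(b["color"],(430,322))[:280]])
cv2.imwrite("pics/p4.png",im[:,:,::-1])
E
```

```text
[0.49146251 0.05811541 0.17138934] [-4.19497723e-02  9.99119703e-01  1.60799959e-04 -9.53082316e-05]
(-0.065, 0.06) [244.3 140.6]
(0.025, 0.06) [246.4 242.8]
(0.025, 0.11) [302.5 243. ]
(-0.065, 0.11) [305.2 140.8]
```

View pics/p4.png

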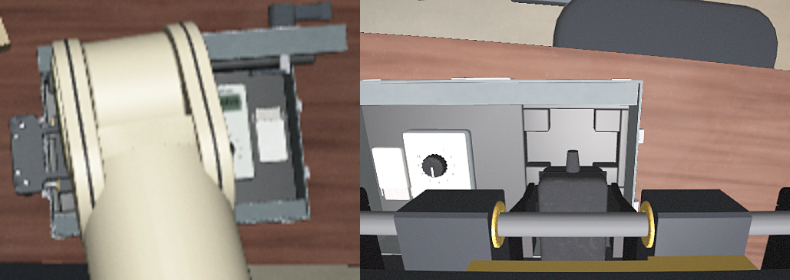

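The wrist view shows the charger, stub to the front at (573,158), over the pocket. The notches span columns 524–623 around it, in agreement with the computed pocket position. I'll shift 2.7 mm right and lower it.

drive_tool --series '[[[0, -0.25, -3], 0], [[0, 0, -3], 0], [[0, 0, -2], 0], [[0, 0, -1.5], 0], [[0, 0, -1.5], 0], [[0, 0, -1], 0], [[0, 0, -1], 0], [[0, 0, -0.5], 0], [[0, 0, 0], 0], [[0, 0, 0], 0]]'

```text
time: 18.05
ee_pos: [0.4919, 0.0542, 0.0367]
eef_rot: [-0.04, 0.999, 0.0, 0.0]
ft_force: [-0.4, -0.0, -0.8]
width: 0.04
grip_force: 20.0
```

drive_tool --series '[[[0, 0, -0.2], 0], [[0, 0, -0.2], 0], [[0, 0, -0.1], 0], [[0, 0, 0], 0], [[0, 0, 0], 0], [[0, 0, 0], 0], [[0, 0, 0], 0], [[0, 0, 0], 0], [[0, 0, 0], 0], [[0, 0, 0], 0]]'

```text
time: 19.3
ee_pos: [0.4916, 0.0542, 0.0314]
eef_rot: [-0.04, 0.999, 0.0, 0.0]
ft_force: [-0.3, -0.5, -0.5]
width: 0.0397
grip_force: 20.0
```

drive_tool --series '[[[0, 0, -0.1], 0], [[0, 0, 0], 0], [[0, 0, 0], 0], [[0, 0, 0], 0], [[0, 0, 1], 0], [[0, 0, 3], 0], [[0, 0, 5], 0], [[0, 0, 6], 0], [[0, 0, 6], 0], [[0, 0, 1], 0]]' --hand 0.28

```text
time: 20.55
ee_pos: [0.4933, 0.0541, 0.2549]
eef_rot: [-0.04, 0.999, 0.001, 0.003]
ft_force: [-0.2, 0.2, -0.8]
width: 0.0626
grip_force: 0.0
```

```bash
python3 - <<'E'
from h import *
s=r.read_state();print(s["ee_pos"],s["ft_force"])
b=cam("wrist");t=cam("scene")
im=np.hstack([cv2.resize(t["color"][110:290,100:330],(360,282)),cv2.resize(b["color"],(430,322))[:282]])
cv2.imwrite("pics/p5.png",im[:,:,::-1])
E
```

```text
[0.4933388  0.05412763 0.25494173] [-0.17359866  0.22283394 -0.78868447]
```

View pics/p5.png

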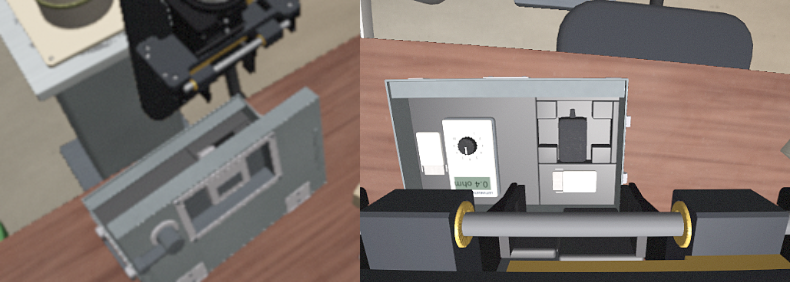

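The charger lies flat in the pocket, at (573,138) in the wrist view, square to it and between the notches. Next I'll nudge the lid gently to its stop.

drive_tool --series '[[[0, 0, 0], 0], [[1, 0.1, 0], 0], [[2, 0.15, 0], 0], [[1.5, 0.1, 0], 0], [[1, 0.1, 0], 0], [[0.7, 0.05, 0], 0], [[0.5, 0.05, 0], 0], [[0.3, 0, 0], 0], [[0.3, 0, 0], 0], [[0, 0, 0], 0]]' --hand 1

```text
time: 21.9
ee_pos: [0.5645, 0.0597, 0.2504]
eef_rot: [-0.04, 0.999, 0.0, -0.0]
ft_force: [-3.0, -0.3, 1.2]
width: 0.0004
grip_force: 1.3
```

drive_tool --series '[[[0.2, 0, 0], 0], [[0.2, 0, 0], 0], [[0.2, 0, 0], 0], [[0.2, 0, 0], 0], [[0.2, 0, 0], 0], [[0, 0, 0], 0], [[0, 0, 0], 0], [[0, 0, 0], 0], [[0, 0, 0], 0], [[0, 0, 0], 0]]'

```text
time: 23.15
ee_pos: [0.5747, 0.0595, 0.2504]
eef_rot: [-0.04, 0.999, -0.0, 0.0]
ft_force: [-0.3, -0.2, -0.5]
width: 0.0002
grip_force: 0.1
```

drive_tool --series '[[[0.2, 0, 0], 0], [[0.2, 0, 0], 0], [[0.2, 0, 0], 0], [[0.2, 0, 0], 0], [[0.2, 0, 0], 0], [[0, 0, 0], 0], [[0, 0, 0], 0], [[0, 0, 0], 0], [[0, 0, 0], 0], [[0, 0, 0], 0]]'

```text
time: 24.4
ee_pos: [0.5819, 0.0598, 0.25]
eef_rot: [-0.04, 0.999, 0.001, -0.003]
ft_force: [-21.1, 0.6, 10.5]
width: 0.0004
grip_force: 10.5
```

Contact at the stop, so the lid is right up. Now I'll go over the top and behind it to pull it closed.

drive_tool --series '[[[-1.2, -0.1, 0], 0], [[0, 0, 3], 0], [[0, 0, 3], 0], [[0, 0, 1], 0], [[2.5, 0.3, 0], 0], [[3, 0.5, 0], 0], [[3.5, 0.5, 0], 0], [[0, 0, -2], 0], [[0, 0, -3], 0], [[0, 0, -2.2], 0]]'

```text
time: 25.65
ee_pos: [0.6623, 0.0714, 0.2459]
eef_rot: [-0.04, 0.999, -0.0, -0.001]
ft_force: [0.4, 0.2, -0.4]
width: 0.0001
grip_force: 0.0
```

drive_tool --series '[[[-1.5, -0.12, 0], 0], [[-1.2, -0.1, 0], 0], [[-1.2, -0.1, 0], 0], [[-1.2, -0.1, 0], 0], [[-1.2, -0.1, 0], 0], [[-1.2, -0.1, 0], 0], [[-1.2, -0.1, -0.2], 0], [[-1.2, -0.1, -0.2], 0], [[-1.2, -0.1, -0.3], 0], [[-1.2, -0.1, -0.4], 0]]'

```text
time: 26.9
ee_pos: [0.5388, 0.0614, 0.2372]
eef_rot: [-0.04, 0.999, 0.0, 0.0]
ft_force: [2.2, 0.1, 0.7]
width: 0.0004
grip_force: 1.1
```

drive_tool --series '[[[-1, -0.08, -0.5], 0], [[-1, -0.08, -0.5], 0], [[-1, -0.08, -0.6], 0], [[-0.9, -0.07, -0.6], 0], [[-0.9, -0.07, -0.7], 0], [[0, 0, 0], 0], [[0.5, 0, 2], 0], [[0, 0, 4], 0], [[-1, 0, 0], 0], [[-1.5, 0, 0], 0]]'

```text
time: 28.15
ee_pos: [0.4711, 0.0576, 0.2679]
eef_rot: [-0.04, 0.999, -0.0, -0.0]
ft_force: [-0.7, -0.0, -0.2]
width: 0.0005
grip_force: 0.0
```

drive_tool --series '[[[0.5, 0, -2.5], 0], [[0.5, 0, -2], 0], [[-1, -0.08, -1.5], 0], [[-1, -0.08, -1.5], 0], [[-0.9, -0.07, -1.5], 0], [[-0.9, -0.07, -1.6], 0], [[-0.6, 0, -1.7], 0], [[-0.4, 0, -1.5], 0], [[0, 0, -0.6], 0], [[0, 0, 0], 0]]'

```text
time: 29.4
ee_pos: [0.4333, 0.0546, 0.1238]
eef_rot: [-0.04, 0.999, -0.0, -0.0]
ft_force: [0.3, 0.4, 0.0]
width: 0.0004
grip_force: 0.0
```

drive_tool --series '[[[0, 0, -0.3], 0], [[0, 0, -0.3], 0], [[0, 0, -0.2], 0], [[0, 0, -0.2], 0], [[0, 0, -0.1], 0], [[0, 0, -0.1], 0], [[0, 0, 0], 0], [[0, 0, 0], 0], [[0, 0, 0], 0], [[0, 0, 0], 0]]'

```text
time: 30.65
ee_pos: [0.4335, 0.0546, 0.1123]
eef_rot: [-0.04, 0.999, -0.0, -0.0]
ft_force: [-0.0, -0.2, -0.4]
width: 0.0002
grip_force: 0.0
```

drive_tool --series '[[[0, 0, -0.1], 0], [[0, 0, -0.1], 0], [[0, 0, -0.1], 0], [[0, 0, -0.1], 0], [[0, 0, -0.1], 0], [[0, 0, -0.1], 0], [[0, 0, 0], 0], [[0, 0, 0], 0], [[0, 0, 0], 0], [[0, 0, 0], 0]]'

```text
time: 31.9
ee_pos: [0.4337, 0.0547, 0.109]
eef_rot: [-0.04, 0.999, 0.001, -0.001]
ft_force: [-21.3, -4.9, 47.8]
width: 0.0005
grip_force: 24.2
```

drive_tool --series '[[[0, 0, 2], 0], [[0, 0, 4], 0], [[0, 0, 3], 0], [[0.4, -4.5, 0], 0], [[0.4, -4.5, 0], 0], [[0.4, -4.5, 0], 0], [[0.4, -4.5, 0], 0], [[0.4, -4.5, 0], 0], [[0, 0, 0], 0], [[0, 0, 0], 0]]'

```text
time: 33.15
ee_pos: [0.4536, -0.1698, 0.1961]
eef_rot: [-0.04, 0.999, 0.0, -0.0]
ft_force: [0.3, 1.0, -0.0]
width: 0.0004
grip_force: 0.0
```

```bash
python3 - <<'E'
from h import *
s=r.read_state();print(s["ee_pos"],s["joint_positions"])
b=cam("wrist");save(b,"p6")
for P in[(.4745,-.131,.126),(.478,-.175,.126),(.4865,-.030,.101),(.4238,.0075+.0,.101)]: print(proj(b,P).round(1))
E
```

```text
[ 0.45356506 -0.16977043  0.19612016] [-0.70742464  0.01851415  1.00108419  1.90881633 -0.01647894  1.22338615
  1.95085203]
[[331.  249.8]]
[[267.9 249.7]]
[[450.3 260.4]]
[[516.2 187.3]]
```

View pics/p6.png

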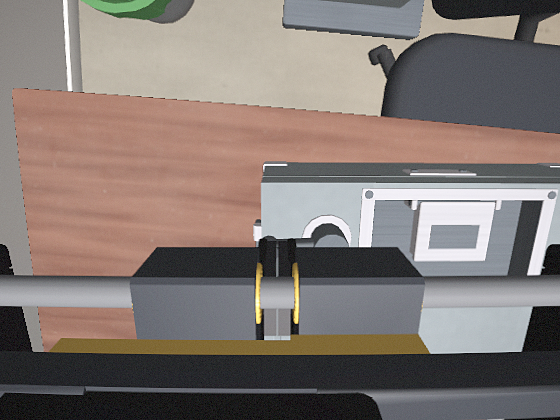

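The paddle lies flush, with its free edge at row 262 against a predicted 260 for the shut lid, so the lid is shut. The lever hub is at about (327,235), still unlocked. I'll lower in front of the bar.

drive_tool --series '[[[-0.7, 0, 0], 0], [[0, 0, -3], 0], [[0, 0, -2.5], 0], [[0, 0, -1.5], 0], [[0, 0, -0.8], 0], [[0, 0, -0.4], 0], [[0.4, 0, 0], 0], [[0.4, 0, 0], 0], [[0.4, 0, 0], 0], [[0, 0, 0], 0]]'

```text
time: 34.45
ee_pos: [0.4589, -0.1705, 0.1144]
eef_rot: [-0.04, 0.999, -0.0, -0.0]
ft_force: [-0.5, 0.7, 0.4]
width: 0.0003
grip_force: 0.0
```

drive_tool --series '[[[0.4, -0.18, 0], 0], [[0.4, -0.18, 0], 0], [[0.47, -0.1, 0], 0], [[0.47, -0.09, 0], 0], [[0.53, 0.03, 0], 0], [[0.54, 0.06, 0], 0], [[0.55, 0.2, 0], 0], [[0.55, 0.27, 0], 0], [[0, 0, 0], 0], [[0, 0, 0], 0]]'

```text
time: 35.7
ee_pos: [0.4979, -0.1706, 0.1145]
eef_rot: [-0.04, 0.999, -0.0, 0.0]
ft_force: [0.1, -1.1, -0.6]
width: 0.0007
grip_force: 0.8
```

drive_tool --series '[[[0.49, 0.4, 0], 0], [[0.46, 0.46, 0], 0], [[0.36, 0.56, 0], 0], [[0.31, 0.63, 0], 0], [[0.1, 0.2, 0], 0], [[0, 0.2, 0], 0], [[0, 0, 0], 0], [[0, 0, 0], 0], [[0, 0, 0], 0], [[0, 0, 0], 0]]'

```text
time: 36.95
ee_pos: [0.5152, -0.1456, 0.1145]
eef_rot: [-0.04, 0.999, 0.0, 0.0]
ft_force: [2.5, -2.9, -0.8]
width: 0.0006
grip_force: 1.3
```

drive_tool --series '[[[0, 0.1, 0], 0], [[0, 0.1, 0], 0], [[0, 0.1, 0], 0], [[0, 0.1, 0], 0], [[0, 0.1, 0], 0], [[0, 0, 0], 0], [[0, 0, 0], 0], [[0, 0, 0], 0], [[0, 0, 0], 0], [[0, 0, 0], 0]]'

```text
time: 38.2
ee_pos: [0.5153, -0.1429, 0.1147]
eef_rot: [-0.039, 0.999, -0.001, 0.001]
ft_force: [3.9, -11.2, -3.2]
width: 0.0003
grip_force: 5.3
```

drive_tool --series '[[[0, 0.1, 0], 0], [[0, 0.1, 0], 0], [[0, 0.1, 0], 0], [[0, 0, 0], 0], [[0, 0, 0], 0], [[0, 0, 0], 0], [[0, 0, 0], 0], [[0, 0, 0], 0], [[0, 0, 0], 0], [[0, 0, 0], 0]]'

```text
time: 39.45
ee_pos: [0.5152, -0.1423, 0.1149]
eef_rot: [-0.039, 0.999, -0.003, 0.001]
ft_force: [5.7, -19.6, -5.6]
width: 0.0006
grip_force: 9.4
```

drive_tool --series '[[[0, -0.8, 0], 0], [[0, -1, 0], 0], [[0, -1, 0], 0], [[0, 0, 3], 0], [[0, 0, 6], 0], [[0, 0, 6], 0], [[0, -4, 2], 0], [[0, -5, 0], 0], [[0, -5, 0], 0], [[0, 0, 0], 0]]'

```text
time: 40.7
ee_pos: [0.5125, -0.3107, 0.2841]
eef_rot: [-0.037, 0.999, -0.001, -0.001]
ft_force: [0.6, 0.5, 0.3]
width: 0.0003
grip_force: 0.0
```

```bash
python3 - <<'E'
from h import *
s=r.read_state();print(s["ee_pos"],s["time"])
t=cam("top");c=cam("scene")
im=np.hstack([cv2.resize(t["color"][165:280,190:430],(440,211)),cv2.resize(c["color"][150:310,130:330],(264,211))])
cv2.imwrite("pics/p7.png",im[:,:,::-1])
E
```

```text
[ 0.51253419 -0.31067514  0.28413183] 40.7
```

View pics/p7.png

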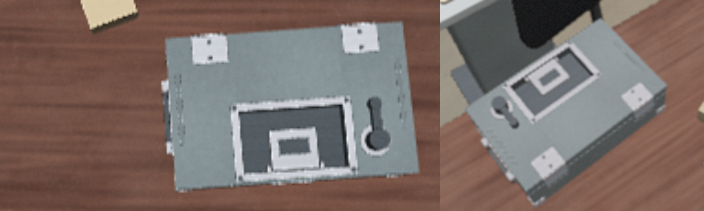

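The lid is shut with the paddle flush at (294,150) in the top view. The lever points to the rear, from its hub at (377,138) to its tip at (374,103). The robot is clear of everything, so I'm handing in.

```bash
python3 -c "
from bench import r
print(r.close_job())"
```

```text
the job is handed in; nothing more can be done
None
```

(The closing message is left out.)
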